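# Present the blue pipette to the inspection camera

## Task

Lift the blue micropipette up and off its hook on the white pipette stand and present it to the inspection camera: held upright with the tip down, the point of the tip straight above the round mark on the camera's base and level with the centre of the lens, and its finger hook pointing towards the camera. Finish while still holding it there in the air, at rest and touching nothing but the gripper. Do not bump the camera, and leave the grey pipette, the timer and the small bottle where they are.

Things in the scene. Friction and masses are not known exactly. Their poses are not given: they have to be found in the camera images.
- pipette_blue: Blue micropipette, 255 mm long, 0.085 kg, loose; hangs tip down by its finger hook on either hook of the stand. Own axes: y along it from tip to button (up while hanging), +x the side where the finger hook sticks out (to the stand's back while hanging), z across its 23 mm thickness. Its long axis is at x=-10, z=12 mm. Handle: y -6..95, x -22..2, z 0..23 mm; below it a 12 mm shaft.
- pipette_blue_grip (a point): Good grasp point on the blue pipette's handle (its x=-12, y=80, z=12 mm; axes as the pipette's): from above, pads closing along z over 23 mm. The top with side key and 14 mm round button reaches 48 mm above this point and goes up between the fingers; keep 10 mm or more above the button until over it.
- pipette_blue_tip (a point): Point of the blue pipette's tip, x=-10, y=-127, z=12 mm of the pipette, so 207 mm below the grasp point; axes as the pipette's.
- pipette_blue_hook (a point): Underside of the blue pipette's finger hook where it sits on the stand's hook (x=9.5, y=82, z=12 mm of the pipette; axes as the pipette's). The hook's arm is 12 mm wide, its end at x 17..25 turns down to y=69.
- pipette_grey: Grey and white micropipette of the same shape and frame, hanging loose on the stand's other hook, 120 mm away; leave alone.
- pipette_stand: White pipette stand, fixed, base 130x230x10 mm, 214 mm high; origin on the table midway between the hanging pipettes' axes, x to its back, y along the rail, z up. Grey hooks at y=-60 and 60 mm: tab x 13..25, seat at z=229, lips to 238 mm. Rail and posts at x 54..68, lower bar z 145..163 at x 11..21. Tips hang 20 mm above the table. Lift 30 to 50 mm, then draw out to -x.
- camera_stand: Inspection camera on a post, fixed. Grey base plate 200x100x8 mm, x -30..170 mm; post 14 mm thick at x=148, 166 mm high; dark head 45 mm square, its lens facing -x, lens front at x=58. Origin on the table under the round black-and-white mark (32 mm) on the base; x from mark to camera, z up. Head height differs between starts: lens centre 90 to 120 mm above the table.
- view_point (a point): Point in the air where the pipette's tip is to be shown: straight above the mark, level with the lens centre, 58 mm in front of the lens. Its x axis points to the camera, z up.
- timer: White bench timer, 66x62x19 mm, loose, origin under its centre; leave alone.
- bottle_small: Small white bottle, 36 mm thick, 63 mm high, loose, origin under its centre; leave alone.
- lens (a point): Centre of the front of the camera's lens (34 mm white light ring round dark glass), 58 mm from the view point along its x axis; same axes.
Things that resemble listed ones, but are neither listed nor needed, are in the scene too. Leave any orange look-alike of the pipette_blue alone. Leave any purple look-alike of the camera_stand alone.

How it is judged:
By the outcome, as a careful person would: the job done as asked, in the order asked, and still so for the second after the job is handed in, while the arm keeps its last pose, push and grip.
It also fails if it takes over 48 s, if anything falls off the work surface, if the arm or the gripper's body presses on something with over 40 N, if the wrist force passes 120 N, or if a joint passes its speed limit or range.

## Robot

A 6-joint arm with a two-finger parallel gripper is mounted at the origin on a cart in front of the work surface, level with it; the furniture and walls round the work are solid. World frame = base frame: x ahead of the robot, y to its left, z up, the work surface at z = 0. Lengths are in mm, angles in rad, forces in N, time in s.
With the tool pointing down it reaches from about 400 to 925 mm from the base axis. Payload 12.5 kg.
Tool frame: the origin (TCP) lies on the mounting face of the last link; the fingertips stand 190 mm ahead of it and the grasp point (between the pads) lies 171 mm ahead of it; z points along the fingers, y is the line along which they close (so a half turn about z gives the same grasp; the last joint's range is limited). The gripper opens to 95 mm and grips with 3 to 60 N. Pads are 20 mm wide; open, the fingers measure 119 mm over their backs; the gripper's body (75 mm by 180 mm) begins 59 mm behind the grasp point.
Start: joints at [1.021, 0.491, 1.559, -0, 1.092, -0.106], TCP at [268.336, 564.465, 404.761] pointing down, gripper open.
Joint ranges: [-3.1, 3.1], [-0.84, 2.19], [0.05, 2.79], [-1.13, 4.28], [0.06, 2.93], [-2.69, 2.69]. Speed limits (rad/s): [2.22, 2.22, 2.79, 3.14, 3.14, 3.14].

## Interface

Orientations are given as [roll, pitch, yaw] about the fixed x, y, z axes, in that order (R = Rz(yaw) Ry(pitch) Rx(roll)).
In Python, from cell import * gives the robot as it stands.
- The arm moves only by the tool arm_command, never from a script. Its argument "rows" is a list that holds one entry, the list of rows, each a list of 7 numbers: the shift along the tool's x, y, z normalised to -1 to 1, where 1 is 0.15 m, then the turn, a rotation vector about the tool's x, y, z normalised to -1 to 1, where 1 is 360 degrees, then the opening, from -1 (shut) to 1 (fully open). A call has 1 to 10 rows; each row is the pose to reach, as a shift and turn from the pose commanded when the call began, along the tool's axes at that moment, turning the shorter way round; what a row does not reach only later rows make up. A row lasts 1/12 s, in which the tool goes at most 41.7 mm and 7.16 degrees, less where a joint would pass 70% of its speed; a pose out of reach is approached as far as the arm can. A call with a number of a shift or a turn outside -1 to 1 is refused whole. A call with a gripper value outside its range is refused whole. The fingers move at their own pace and stop on an object; the grip force is fixed at half the most. Time passes only in rows, so rows that repeat a pose let the fingers close. It gives the time, the measured TCP pose, the force, the opening and the grip force at its end, in the units of the state.
- state(): the state, without advancing time (a new reading comes with each control period).
- read_camera(name): name is "scene" or "side" or "wrist"; returns (picture, depth): 420x560x3 uint8, red, green, blue; 420x560 float32, mm along the optical axis (not along the pixel's ray), 0 where there is no reading.
- get_calibration(name): a dict with "camera_matrix" (3x3 intrinsics, pixels), "D" ([k1, k2, p1, p2, k3] as OpenCV has them; the pictures are not rectified), "position" and "orientation" of the camera in the world; the wrist camera has in their place "hand_eye" (4x4, takes a point from camera to tool coordinates, whose origin is the TCP and whose axes are the flange's). Camera axes: x right, y up, looking along -z (the intrinsics and any distortion apply to the point x, -y, -z); pixel columns grow to the right and rows downward; lengths in mm; the calibration is good to about 2 mm. A picture is of the moment at which its call begins: read the wrist's pose just before it. get_calibration takes no time and is no camera call.
- job_done(): hands the job in; it is judged then, once.
The state is a dict: "t": time; "joints": joint angles; "qvel": joint speeds; "tau": joint torques, N m; "eef_pos": TCP position; "tcp_rot": TCP orientation; "ft_force": force on the tool from outside, world axes, zero at the start; "moment": the same for the moment, N m; "opening": opening from 0.0 (shut) to 1.0 (fully open); "grip_force": force on a finger pad.
Only numpy, scipy, OpenCV 4.12 (cv2) and the standard library are available. Lean on these libraries where they do the work, as an engineer would, in place of code of your own. Each camera call takes 0.05 s, during which the arm holds its last target. There are 200 camera calls.

## Working session

There is one attempt and no reset: what is moved stays moved. The work goes in short steps, Python scripts to look and compute and a tool call to move; the robot and the scene stay as the last step left them, time stands still between calls to the robot, and variables do not carry over. Pictures are saved under pics/ and viewed, at most 10 in all, crops included, and the job is handed in when it is done.

Besides the shell and the picture viewer there is one more tool, called after ">>>" as name([rows], argument=value, ...), one row to a line, values as JSON. arm_command: Moves the arm, as the interface text tells. Its arguments: {"type":"object","properties":{"rows":{"type":"array","items":{"type":"array","items":{"type":"array","items":{"type":"number","minimum":-1,"maximum":1}}}}},"required":["rows"]}

```bash
ls; mkdir -p pics; cat > h.py <<'E'
from cell import *
import numpy as np, cv2
from scipy.spatial.transform import Rotation as R
def cam(n, st=None):
    c=get_calibration(n); K=np.array(c["camera_matrix"],float); D=np.array(c["D"],float)
    if n=="wrist":
        T=np.eye(4); T[:3,:3]=R.from_euler('xyz',st["tcp_rot"]).as_matrix(); T[:3,3]=st["eef_pos"]
        T=T@np.array(c["hand_eye"]); return K,D,T[:3,:3],T[:3,3]
    o=np.array(c["orientation"],float)
    Rm=o if o.shape==(3,3) else R.from_euler('xyz',o).as_matrix()
    return K,D,Rm,np.array(c["position"],float)
def ray(C,px):
    K,D,Rm,p=C; u=cv2.undistortPoints(np.array(px,float).reshape(-1,1,2),K,D).reshape(-1,2)
    d=np.c_[u[:,0],-u[:,1],-np.ones(len(u))]; return p,d@Rm.T   # times depth -> point
def plane(C,px,z):
    p,d=ray(C,px); return p+d*((z-p[2])/d[:,2])[:,None]
def cloud(C,dep,mask):
    v,u=np.nonzero(mask&(dep>0)); p,d=ray(C,np.c_[u,v]); return p+d*dep[v,u][:,None], np.c_[u,v]
def proj(C,P):
    K,D,Rm,p=C; q=(np.atleast_2d(P)-p)@Rm; q=q*[1,-1,-1]
    return cv2.projectPoints(q,np.zeros(3),np.zeros(3),K,D)[0].reshape(-1,2)
E
cat > a.py <<'E'
from h import *
print(state())
for n in ["scene","side","wrist"]:
    s=state(); im,d=read_camera(n); np.savez(f"{n}0.npz",im=im,d=d); cv2.imwrite(f"pics/{n}0.png",im[:,:,::-1])
    C=cam(n,s); print(n,C[3].round(),C[2].round(2).tolist(),C[0][0,0],C[1])
E
python3 a.py; python3 -c "
import cv2,numpy as np
a=cv2.imread('pics/scene0.png');b=cv2.imread('pics/side0.png')
print(a.shape)"
```

```text
pics
{'t': 0.0, 'joints': array([ 1.02139844e+00,  4.91544870e-01,  1.55943732e+00,  3.53798295e-05,
        1.09167181e+00, -1.05595483e-01]), 'qvel': array([ 0.00068467, -0.00036261,  0.00040606, -0.00085262,  0.00166572,
       -0.00145375]), 'tau': array([-1.69808496e-03, -6.12648439e+01, -2.58181411e+01,  6.92755217e-02,
        4.81972564e-02, -1.12798064e-04]), 'eef_pos': array([268.31936345, 564.44003041, 404.1749383 ]), 'tcp_rot': array([-3.14054053e+00, -1.43069185e-04,  2.69777384e+00]), 'ft_force': array([ 0.38976987, -0.36258413,  0.42610198]), 'moment': array([-0.03146709, -0.06840971, -0.01480596]), 'grip_force': 0.0, 'opening': 1.0002230677217636}
scene [-467. -647.  807.] [[0.55, 0.4, -0.73], [-0.83, 0.25, -0.49], [-0.01, 0.88, 0.47]] 440.076352763364 [-0.1410367  0.         0.         0.         0.       ]
side [ 292. -866.  853.] [[0.97, 0.13, -0.2], [-0.24, 0.6, -0.76], [0.02, 0.79, 0.62]] 437.74768402669935 [-0.05285428  0.          0.          0.          0.        ]
wrist [196. 600. 385.] [[0.43, -0.87, -0.26], [0.9, 0.41, 0.12], [-0.0, -0.29, 0.96]] 375.26888728526916 [-0.10621592  0.          0.          0.          0.        ]
(420, 560, 3)
```

View pics/scene0.png

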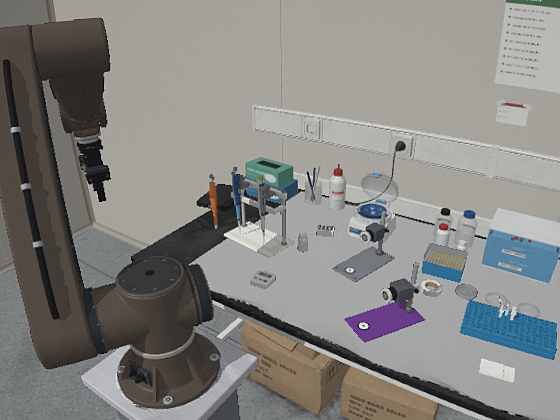

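View pics/side0.png

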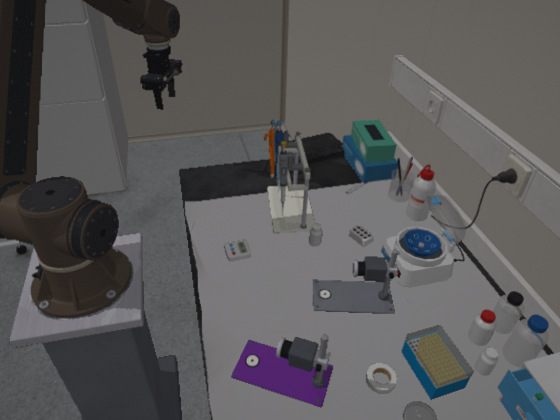

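Scene view: orange look-alike at (213,200), blue at (237,185) and grey at (262,200) on the white stand (255,240). The grey camera base has its mark at (350,270), and the purple look-alike's mark is at (363,325). Side view: orange (270,150), blue (280,145), grey (283,180), right mark (324,294), purple mark (252,361). My choice is the blue one at scene (237,185). I'll check that in a close crop and measure.

```bash
cat > b.py <<'E'
from h import *
L={n:np.load(n+"0.npz") for n in ["scene","side"]}
def hsv(im): return cv2.cvtColor(im,cv2.COLOR_RGB2HSV)
win={"scene":(195,155,310,260),"side":(255,110,330,240)}
mk={"scene":(338,260,362,280),"side":(314,286,335,302)}
for n in L:
    im,d=L[n]["im"],L[n]["d"]; C=cam(n); H=hsv(im)
    x0,y0,x1,y1=win[n]; w=np.zeros(d.shape,bool); w[y0:y1,x0:x1]=1
    m=w&(H[...,0]>98)&(H[...,0]<125)&(H[...,1]>110)
    P,px=cloud(C,d,m); print(n,"blue",len(P),px.min(0),px.max(0),"med",np.median(P,0).round(),P.min(0).round(),P.max(0).round())
    for a in range(0,300,25):
        q=P[(P[:,2]>a)&(P[:,2]<a+25)]
        if len(q)>3: print("  z",a,len(q),np.median(q,0).round(1),np.ptp(q,axis=0).round())
    x0,y0,x1,y1=mk[n]; g=im[y0:y1,x0:x1].min(2)
    w=np.zeros(d.shape,bool); w[y0:y1,x0:x1]=1
    m=w&(im.min(2)>170); P,px=cloud(C,d,m); print("mark",len(P),px.mean(0),"mid",(px.min(0)+px.max(0))/2,plane(C,[(px.min(0)+px.max(0))/2,px.mean(0)],8).round(1).tolist(),np.median(P,0).round(1))
x=L["scene"]; a=cv2.resize(x["im"][160:260,195:300],None,fx=4,fy=4,interpolation=cv2.INTER_CUBIC)[:,:,::-1]
y=L["side"]; b=cv2.resize(y["im"][110:240,240:335],None,fx=4,fy=4,interpolation=cv2.INTER_CUBIC)[:,:,::-1]
o=np.zeros((520,800,3),np.uint8); o[:400,:420]=a; o[:,420:800]=b; cv2.imwrite("pics/crop.png",o)
E
python3 b.py
```

```text
scene blue 570 [210 167] [307 218] med [887. 255.  65.] [563. 176.  -6.] [1059.  479.  273.]
  z 0 139 [889.8 290.7  12.2] [124. 206.  24.]
  z 25 81 [938.2 257.3  33.6] [118. 194.  23.]
  z 50 115 [934.  263.5  64.7] [130. 221.  20.]
  z 75 16 [577.4 234.5  88.6] [16. 10. 19.]
  z 100 23 [577.8 233.6 113.1] [10. 15. 24.]
  z 125 24 [574.4 232.5 140.1] [383.  68.  22.]
  z 150 35 [573.7 232.4 160.5] [17. 16. 24.]
  z 175 30 [569.9 233.  188.2] [15. 16. 23.]
  z 200 53 [575.7 232.8 214.1] [ 32. 138.  24.]
  z 225 32 [574.1 231.7 233.3] [31. 16. 19.]
  z 250 16 [576.1 235.1 266.3] [16. 11. 22.]
mark 28 [348.57142857 269.14285714] mid [346.  268.5] [[598.6, -177.5, 8.0], [599.6, -186.0, 8.0]] [ 598.5 -189.4    8.6]
side blue 171 [271 120] [286 177] med [578. 232. 217.] [568. 222.  -0.] [633. 469. 274.]
  z 0 11 [613.7 388.6   1.1] [19. 76.  4.]
  z 75 5 [578.5 237.6  88.6] [ 1.  4. 18.]
  z 125 4 [574.3 237.4 138.4] [2. 8. 7.]
  z 150 9 [573.3 236.4 160. ] [ 4. 11. 24.]
  z 175 11 [571.9 231.3 186.8] [ 3. 18. 24.]
  z 200 55 [576.8 229.3 214.8] [ 23. 141.  25.]
  z 225 51 [579.8 228.7 2
[... 553 characters left out ...]
^^^^^^
  File "h.py", line 13, in ray
    K,D,Rm,p=C; u=cv2.undistortPoints(np.array(px,float).reshape(-1,1,2),K,D).reshape(-1,2)
                  ~~~~~~~~~~~~~~~~~~~^^^^^^^^^^^^^^^^^^^^^^^^^^^^^^^^^^^^^^^^
cv2.error: OpenCV(4.12.0) /io/opencv/modules/calib3d/src/undistort.dispatch.cpp:347: error: (-215:Assertion failed) CV_IS_MAT(_src) && CV_IS_MAT(_dst) && (_src->rows == 1 || _src->cols == 1) && (_dst->rows == 1 || _dst->cols == 1) && _src->cols + _src->rows - 1 == _dst->rows + _dst->cols - 1 && (CV_MAT_TYPE(_src->type) == CV_32FC2 || CV_MAT_TYPE(_src->type) == CV_64FC2) && (CV_MAT_TYPE(_dst->type) == CV_32FC2 || CV_MAT_TYPE(_dst->type) == CV_64FC2) in function 'cvUndistortPointsInternal'
```

```bash
cat > c.py <<'E'
from h import *
L={n:np.load(n+"0.npz") for n in ["scene","side"]}
full=np.ones((420,560),bool)
for n in L:
    im,d=L[n]["im"],L[n]["d"]; C=cam(n); P,px=cloud(C,d,full); col=im[px[:,1],px[:,0]].astype(int)
    box=lambda lo,hi: np.all((P>lo)&(P<hi),1)
    S=box([480,20,5],[720,330,16])&(col.min(1)>150); r=cv2.minAreaRect(P[S][:,:2].astype(np.float32)); print(n,"standbase",S.sum(),r,np.median(P[S][:,2]))
    print("  base corners",cv2.boxPoints(r).round().tolist())
    S=box([480,20,195],[720,330,222]); q=P[S]; sat=np.ptp(col[S],axis=1)
    hi=box([480,20,240],[720,330,290]); q=P[hi]; c=col[hi]
    bl=(c[:,2]-c[:,0]>40); og=(c[:,0]-c[:,2]>40); gr=~bl&~og
    for nm,k in (("blue",bl),("orange",og),("grey",gr)):
        if k.any(): print("  top",nm,k.sum(),np.median(q[k],0).round(1),q[k].min(0).round(),q[k].max(0).round())
    S=box([450,-320,4],[850,-40,14])&(np.ptp(col,axis=1)<30)&(col.max(1)<150); r=cv2.minAreaRect(P[S][:,:2].astype(np.float32)); print("  cambase",S.sum(),r)
    S=box([450,-320,60],[850,-40,180]); q=P[S]; c=col[S]; print("  camhead n",S.sum(),q.min(0).round(),q.max(0).round(),np.median(q,0).round())
    for z in range(60,180,10):
        k=(q[:,2]>z)&(q[:,2]<z+10)
        if k.any(): print("    z",z,k.sum(),q[k].min(0).round(),q[k].max(0).round(),np.median(q[k],0).round())
    w=np.linalg.norm(P-[599,-186,8],axis=1)<25; g=np.median(col[w]); print("  markwhite",[ (px[i].tolist(),col[i].tolist()) for i in np.nonzero(w&(col.min(1)>130))[0]][:3],g, px[w&(col.min(1)>130)].mean(0),plane(C,px[w&(col.min(1)>130)].mean(0),8))
x=L["scene"]; a=cv2.resize(x["im"][160:260,195:295],None,fx=4,fy=4,interpolation=cv2.INTER_CUBIC)[:,:,::-1]
y=L["side"]; b=cv2.resize(y["im"][110:240,240:335],None,fx=4,fy=4,interpolation=cv2.INTER_CUBIC)[:,:,::-1]
o=np.zeros((520,800,3),np.uint8); o[:400,:400]=a; o[:,420:800]=b; cv2.imwrite("pics/crop.png",o)
E
python3 c.py
```

```text
scene standbase 805 ((611.069091796875, 169.26405334472656), (235.63644409179688, 229.44139099121094), 74.9177474975586) 8.090384692916473
  base corners [[470.0, 85.0], [691.0, 26.0], [752.0, 253.0], [531.0, 313.0]]
  top blue 17 [576.3 235.4 267. ] [565. 232. 251.] [581. 243. 273.]
  top orange 14 [561.5 116.8 268.3] [555. 114. 262.] [566. 123. 273.]
  top grey 69 [563.6 123.8 249. ] [545. 109. 240.] [588. 245. 271.]
  cambase 1020 ((691.6844482421875, -194.0366668701172), (270.06878662109375, 206.61647033691406), 28.715129852294922)
  camhead n 742 [ 647. -256.   60.] [850. -81. 166.] [ 725. -213.  100.]
    z 60 66 [ 730. -236.   60.] [850. -81.  70.] [ 812. -124.   63.]
    z 70 95 [ 797. -210.   70.] [850. -93.  80.] [ 816. -154.   76.]
    z 80 128 [ 648. -248.   80.] [850. -90.  90.] [ 818. -169.   84.]
    z 90 80 [ 650. -255.   90.] [ 850. -105.  100.] [ 697. -217.   93.]
    z 100 82 [ 647. -256.  100.] [ 751. -189.  110.] [ 674. -232.  105.]
    z 110 98 [ 648. -248.  110.] [ 750. -192.  120.] [ 674. -224.  116.]
    z 120 143 [ 652. -246.  120.] [ 739. -197.  130.] [ 696
[... 1379 characters left out ...]
]
    z 100 139 [ 651. -256.  100.] [ 749. -202.  110.] [ 698. -241.  106.]
    z 110 215 [ 651. -254.  110.] [ 753. -194.  120.] [ 697. -236.  116.]
    z 120 387 [ 653. -248.  120.] [ 747. -193.  130.] [ 697. -222.  127.]
    z 130 25 [ 685. -239.  130.] [ 743. -204.  140.] [ 734. -235.  134.]
    z 140 19 [ 733. -239.  140.] [ 743. -229.  149.] [ 736. -236.  145.]
    z 150 19 [ 732. -239.  150.] [ 744. -229.  159.] [ 737. -236.  155.]
    z 160 30 [ 732. -238.  160.] [ 747. -224.  169.] [ 737. -234.  165.]
  markwhite [([323, 290], [143, 140, 139]), ([324, 290], [146, 143, 141]), ([325, 290], [144, 142, 140])] 87.0 [324.76470588 293.52941176] [[ 599.08900836 -189.35414435    8.        ]]
```

View pics/crop.png

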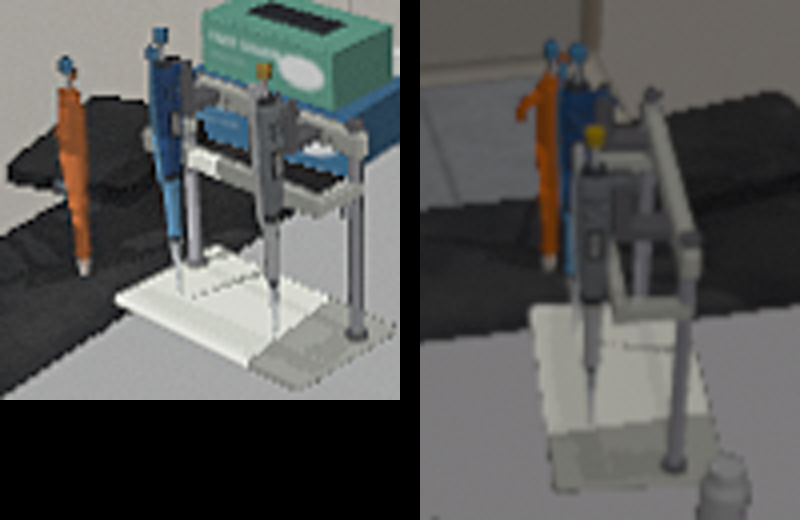

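Crop: blue pipette at crop (165,110) on the stand's far hook, grey with the yellow button at (265,140). The orange one stands apart at (70,170), so blue is confirmed. The blue and grey tops are 120 mm apart (checks), which puts the stand yaw at about -8°. I'll go up first.

>>> arm_command([
  [[0,0,-0.25,0,0,0,1],[0,0,-0.5,0,0,-0.02,1],[0,0,-0.75,0,0,-0.035,1],[0,0,-0.9,0,0,-0.049,1],[0,0,-1,0,0,-0.049,1],[-0.2,-0.08,-1,0,0,-0.049,1],[-0.4,-0.16,-1,0,0,-0.049,1],[-0.65,-0.26,-1,0,0,-0.049,1],[-0.9,-0.36,-1,0,0,-0.049,1],[-1,-0.4,-1,0,0,-0.049,1]],
])

```text
t: 0.98
eef_pos: [380.3, 443.1, 554.6]
tcp_rot: [-3.141, 0.001, 3.004]
ft_force: [-0.2, 0.3, -0.7]
opening: 1.0
grip_force: 0.0
```

```bash
cat >> h.py <<'E'
def rel(xyz,yawdeg):
    s=state(); T=R.from_euler('xyz',s["tcp_rot"]); G=R.from_euler('xyz',[np.pi,0,np.deg2rad(yawdeg)])
    print("t",round(s["t"],2),"pos",s["eef_pos"].round(1),"rot",np.rad2deg(s["tcp_rot"]).round(2),"F",s["ft_force"].round(1),"grip",s["grip_force"],s["opening"])
    print("shift",(T.inv().apply(np.array(xyz)-s["eef_pos"])/150).round(3),"turn",((T.inv()*G).as_rotvec()/2/np.pi).round(4))
E
python3 -c "
from h import *
rel([575,234,500],172.2)
for n in ['scene','side']:
    L=np.load(n+'0.npz');im,d=L['im'],L['d'];C=cam(n);P,px=cloud(C,d,np.ones(d.shape,bool));c=im[px[:,1],px[:,0]].astype(int)
    k=(c[:,0]-c[:,2]>90)&(P[:,2]>60)&(P[:,0]<800)&(P[:,1]>300);print(n,k.sum(),np.median(P[k],0).round(),P[k].min(0).round(),P[k].max(0).round())
"
```

```text
t 0.98 pos [380.3 443.1 554.6] rot [-1.7995e+02  3.0000e-02  1.7210e+02] F [-0.2  0.3 -0.7] grip 0.0 0.9995877030070652
shift [-1.477 -1.202  0.366] turn [-0.0001  0.0001 -0.0003]
scene 128 [583. 351. 123.] [560. 339.  62.] [595. 367. 188.]
side 101 [586. 349. 123.] [562. 339.  60.] [593. 359. 189.]
```

>>> arm_command([
  [[-0.2,-0.16,0,0,0,0,1],[-0.4,-0.33,0,0,0,0,1],[-0.6,-0.5,0,0,0,0,1],[-0.8,-0.66,0,0,0,0,1],[-1,-0.8,0,0,0,0,1],[-1,-0.8,0,0,0,0,1]],
])

```text
t: 1.48
eef_pos: [514.1, 302.8, 554.0]
tcp_rot: [-3.14, 0.0, 3.001]
ft_force: [0.5, 1.4, -0.1]
opening: 1.005
grip_force: 0.0
```

>>> arm_command([
  [[-0.1,-0.1,0,0,0,0,1],[-0.25,-0.22,0,0,0,0,1],[-0.38,-0.33,0,0,0,0,1],[-0.48,-0.4,0,0,0,0,1],[-0.48,-0.4,0,0,0,0,1],[-0.48,-0.4,0,0,0,0,1],[-0.48,-0.4,0,0,0,0,1]],
])

```text
t: 2.07
eef_pos: [573.2, 237.9, 554.6]
tcp_rot: [3.141, -0.001, 3.006]
ft_force: [-1.0, -0.2, 0.3]
opening: 1.001
grip_force: 0.0
```

```bash
cat > d.py <<'E'
from h import *
rel([575,234,500],172.2)
s=state(); im,d=read_camera("wrist"); np.savez("wrist1.npz",im=im,d=d); C=cam("wrist",s)
P,px=cloud(C,d,np.ones(d.shape,bool)); c=im[px[:,1],px[:,0]].astype(int)
t=(P[:,2]>262)&(P[:,2]<285)
bl=t&(c[:,2]-c[:,0]>40); ye=t&(c[:,0]-c[:,2]>40)
for n,k in (("blue",bl),("yel",ye)):
    if not k.any(): print(n,"none"); continue
    z=P[k][:,2]; m=(px[k].min(0)+px[k].max(0))/2
    print(n,k.sum(),px[k].min(0),px[k].max(0),"z",z.max().round(1),np.percentile(z,90).round(1),plane(C,[m],275).round(1),np.median(P[k],0).round(1))
print("expected",proj(C,[[576,234,275],[561,115,275]]).round())
cv2.imwrite("pics/wrist1.png",im[:,:,::-1])
E
python3 d.py
```

```text
t 2.07 pos [573.2 237.9 554.6] rot [ 1.7999e+02 -3.0000e-02  1.7222e+02] F [-1.  -0.2  0.3] grip 0.0 1.000862092325002
shift [-0.016 -0.024  0.364] turn [ 0.     -0.0001  0.0001]
blue 299 [272 205] [289 234] z 275.9 274.9 [[576.7 239.8 275. ]] [580.7 239.2 273.9]
yel 290 [113 213] [132 231] z 275.6 274.7 [[562.8 123.  275. ]] [563.1 122.5 273.7]
expected [[273. 220.]
 [112. 221.]]
```

View pics/wrist1.png

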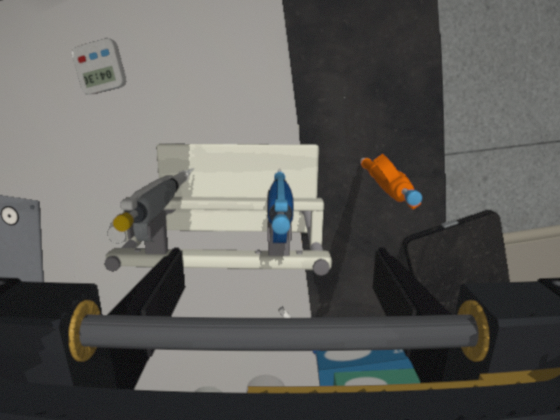

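```bash
cat > e.py <<'E'
from h import *
L=np.load("wrist1.npz"); im,d=L["im"],L["d"]; s=state(); C=cam("wrist",s)
P,px=cloud(C,d,np.ones(d.shape,bool)); c=im[px[:,1],px[:,0]].astype(int)
for nm,k in (("blue",c[:,2]-c[:,0]>40),("yel",c[:,0]-c[:,2]>40)):
    k=k&(P[:,2]>273.2)&(P[:,2]<278)
    (m,r)=cv2.minEnclosingCircle(px[k].astype(np.float32)); q=P[k]
    print(nm,k.sum(),m,r,plane(C,[m],275).round(1),q.min(0).round(1),q.max(0).round(1))
k=(P[:,2]>200)&(P[:,2]<222)&(P[:,0]>610)&(P[:,0]<670)&(P[:,1]>80)&(P[:,1]<300); q=P[k][:,:2]; v=cv2.fitLine(q.astype(np.float32),cv2.DIST_HUBER,0,.01,.01).ravel(); print("rail",k.sum(),v,np.rad2deg(np.arctan2(v[0],v[1])),q.min(0),q.max(0))
k=(P[:,2]>3)&(P[:,2]<18)&(P[:,0]<600)&(P[:,0]>480)&(P[:,1]>60)&(P[:,1]<320)&(c.min(1)>120)&(c[:,0]-c[:,2]>12); r=cv2.minAreaRect(P[k][:,:2].astype(np.float32)); print("base",k.sum(),r)
E
python3 e.py
```

```text
blue 228 (280.4375, 225.5) 8.800180435180664 [[581.2 239.3 275. ]] [575.3 233.  273.2] [588.4 245.6 276.1]
yel 197 (121.0, 223.0) 8.602425575256348 [[563.5 121.8 275. ]] [557.4 115.2 273.2] [570.3 127.5 275.8]
rail 3156 [1.4497009e-01 9.8943603e-01 6.3254694e+02 1.8861043e+02] 8.335547 [610.03156811  80.00565601] [655.82393913 280.03033648]
base 5553 ((576.095703125, 179.16314697265625), (226.6282958984375, 67.93450927734375), 83.3486557006836)
```

Wrist view: blue button at (280,225), yellow at (121,223), and orange off at (390,180). The button tops are at z 275 as expected, 119 mm apart, with stand yaw -8.4°. The grasp goes at (579.2, 239.6) with tool yaw 171.6°.

```bash
python3 -c "
from h import *
rel([579.2,239.6,398],171.6)"
```

```text
t 2.12 pos [573.  238.2 554.8] rot [ 1.7999e+02 -2.0000e-02  1.7225e+02] F [-0.8  0.5  0.7] grip 0.0 0.9995361618668841
shift [-0.04   0.015  1.045] turn [ 0.     -0.      0.0018]
```

>>> arm_command([
  [[-0.04,0.015,0.05,0,0,0.0018,1],[-0.04,0.015,0.15,0,0,0.0018,1],[-0.04,0.015,0.3,0,0,0.0018,1],[-0.04,0.015,0.45,0,0,0.0018,1],[-0.04,0.015,0.6,0,0,0.0018,1],[-0.04,0.015,0.72,0,0,0.0018,1],[-0.04,0.015,0.84,0,0,0.0018,1],[-0.04,0.015,0.93,0,0,0.0018,1],[-0.04,0.015,1,0,0,0.0018,1],[-0.04,0.015,1,0,0,0.0018,1]],
])

```text
t: 2.95
eef_pos: [579.6, 239.4, 402.4]
tcp_rot: [-3.14, -0.003, 2.995]
ft_force: [-0.1, -0.7, 0.3]
opening: 1.001
grip_force: 0.0
```

```bash
cat > f.py <<'E'
from h import *
rel([579.2,239.6,398],171.6)
im,d=read_camera("scene"); np.savez("scene2.npz",im=im,d=d); im2,_=read_camera("side")
a=cv2.resize(im[120:260,190:310],None,fx=3.3,fy=3.3)[:,:,::-1]; b=cv2.resize(im2[70:210,230:350],None,fx=3.3,fy=3.3)[:,:,::-1]
cv2.imwrite("pics/g2.png",np.hstack([a,b]))
E
python3 f.py
```

```text
t 2.95 pos [579.6 239.4 402.4] rot [-1.7993e+02 -1.7000e-01  1.7158e+02] F [-0.1 -0.7  0.3] grip 0.0 1.001072633386822
shift [0.002 0.001 0.029] turn [-0.0002 -0.0005 -0.    ]
```

View pics/g2.png

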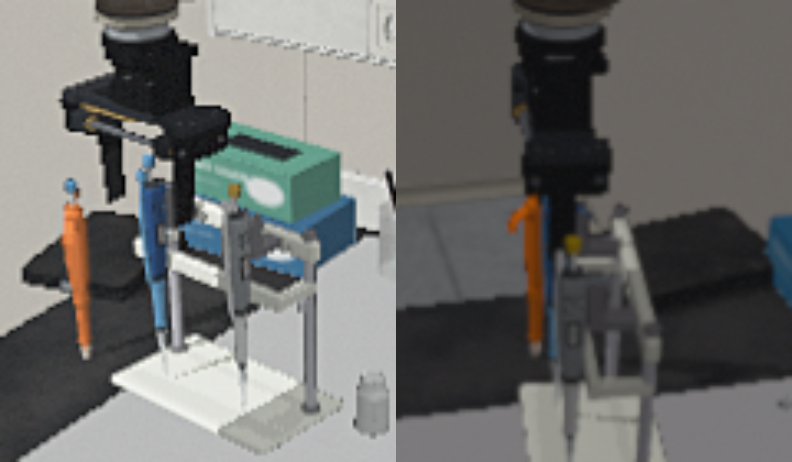

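Crop: the fingers at (112,170) and (182,195) straddle the blue handle at (150,205), clear of the grey and orange pipettes. I'll go down the last 4 mm and close.

>>> arm_command([
  [[0,0,0.02,0,0,0,1],[0,0,0.025,0,0,0,1],[0,0,0.025,0,0,0,0.4],[0,0,0.025,0,0,0,0],[0,0,0.025,0,0,0,-0.3],[0,0,0.025,0,0,0,-0.4],[0,0,0.025,0,0,0,-1],[0,0,0.025,0,0,0,-1],[0,0,0.025,0,0,0,-1],[0,0,0.025,0,0,0,-1]],
])

```text
t: 3.88
eef_pos: [579.9, 238.9, 401.0]
tcp_rot: [3.141, 0.0, 2.994]
ft_force: [1.2, -0.1, 0.7]
opening: 0.495
grip_force: 0.0
```

>>> arm_command([
  [[0,0,0,0,0,0,-1],[0,0,0,0,0,0,-1],[0,0,0,0,0,0,-1],[0,0,0,0,0,0,-1],[0,0,0,0,0,0,-1],[0,0,0,0,0,0,-1]],
])

```text
t: 4.38
eef_pos: [579.8, 238.9, 401.0]
tcp_rot: [3.142, -0.0, 2.994]
ft_force: [-0.4, 0.3, 1.1]
opening: 0.23
grip_force: 30.0
```

>>> arm_command([
  [[0,0,-0.03,0,0,0,-1],[0,0,-0.07,0,0,0,-1],[0,0,-0.12,0,0,0,-1],[0,0,-0.17,0,0,0,-1],[0,0,-0.22,0,0,0,-1],[0,0,-0.26,0,0,0,-1],[0,0,-0.29,0,0,0,-1],[0,0,-0.3,0,0,0,-1],[0,0,-0.3,0,0,0,-1],[0,0,-0.3,0,0,0,-1]],
])

```text
t: 5.22
eef_pos: [579.8, 238.9, 445.8]
tcp_rot: [-3.142, -0.0, 2.994]
ft_force: [-1.1, 0.4, -0.6]
opening: 0.228
grip_force: 30.0
```

>>> arm_command([
  [[0.04,0,0,0,0,0,-1],[0.1,0,0,0,0,0,-1],[0.18,0,0,0,0,0,-1],[0.28,0,0,0,0,0,-1],[0.38,0,0,0,0,0,-1],[0.48,0,0,0,0,0,-1],[0.56,0,0,0,0,0,-1],[0.62,0,0,0,0,0,-1],[0.65,0,0,0,0,0,-1],[0.65,0,0,0,0,0,-1]],
])

```text
t: 6.05
eef_pos: [482.6, 253.4, 446.2]
tcp_rot: [3.141, 0.0, 2.995]
ft_force: [1.0, 0.1, -0.2]
opening: 0.233
grip_force: 30.0
```

```bash
cat > g.py <<'E'
from h import *
# camera-stand geometry from the first pictures
import sys
for n in ["scene","side"]:
    L=np.load(n+"0.npz"); im,d=L["im"],L["d"]; C=cam(n); P,px=cloud(C,d,np.ones(d.shape,bool)); c=im[px[:,1],px[:,0]].astype(int)
    M=np.array([599,-190,8])
    k=(abs(P[:,2]-8)<5)&(P[:,0]>540)&(P[:,0]<790)&(P[:,1]>-300)&(P[:,1]<-110)&(np.ptp(c,axis=1)<25)
    k&=(c.max(1)<(165 if n=="scene" else 120))&(np.abs((P[:,:2]-M[:2])@[-np.sin(-.31),np.cos(-.31)])<75)
    m=np.zeros(d.shape,np.uint8); m[px[k][:,1],px[k][:,0]]=255
    cs=max(cv2.findContours(m,cv2.RETR_EXTERNAL,cv2.CHAIN_APPROX_NONE)[0],key=cv2.contourArea).reshape(-1,2)
    q=plane(C,cs,8)[:,:2].astype(np.float32); r=cv2.minAreaRect(q); print(n,"base",cv2.contourArea(cs),r)
    w=np.linalg.norm(P-M,axis=1)<24; ww=w&(c.min(1)>np.percentile(c[w].min(1),75)); e=px[ww]; print("  mark",plane(C,[(e.min(0)+e.max(0))/2,e.mean(0)],8).round(1).tolist(),e.min(0),e.max(0))
    x0,y0=proj(C,[[655,-205,105]])[0].astype(int); cv2.imwrite(f"/tmp/{n}.png",im[y0-40:y0+50,x0-60:x0+50,::-1]); print("crop origin",x0-60,y0-40)
a=[cv2.resize(cv2.imread(f"/tmp/{n}.png"),(400,327),interpolation=cv2.INTER_CUBIC) for n in ("scene","side")]
cv2.imwrite("pics/camc.png",np.hstack(a))
rel([0,0,0],162)
E
python3 g.py
```

```text
scene base 1010.5 ((659.4566650390625, -210.85812377929688), (107.58879852294922, 208.28236389160156), 73.04400634765625)
  mark [[599.4, -189.4, 8.0], [599.6, -189.3, 8.0]] [346 268] [353 271]
crop origin 303 196
side base 2272.5 ((663.724365234375, -212.74459838867188), (106.42772674560547, 203.2307586669922), 74.16909790039062)
  mark [[598.5, -189.1, 8.0], [598.6, -188.9, 8.0]] [320 290] [329 297]
crop origin 292 227
t 6.05 pos [482.6 253.4 446.2] rot [1.7999e+02 1.0000e-02 1.7160e+02] F [ 1.   0.1 -0.2] grip 29.99994976184098 0.23260159861465846
shift [ 2.937 -2.142  2.974] turn [0.     0.     0.0267]
```

View pics/camc.png

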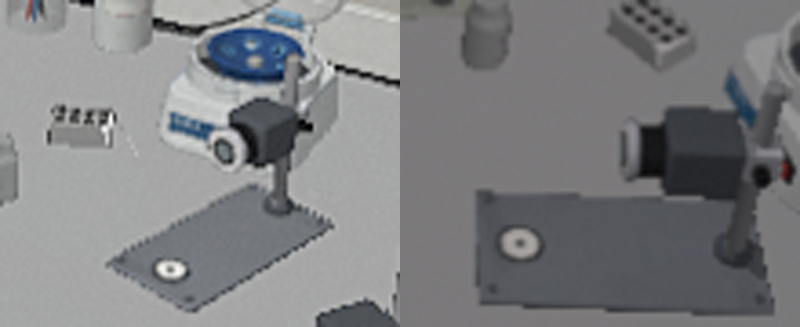

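Crop: grey camera stand with its mark at (170,269) left and (520,243) right, and a white lens ring at (226,150) left and (630,150) right. The hook was cleared with no force spikes. Next I'll triangulate the lens and look at the held pipette.

```bash
cat > k.py <<'E'
from h import *
rays=[]
for n,(u0,v0,u1,v1),th in (("scene",(357,226,373,246),150),("side",(350,256,366,280),110)):
    L=np.load(n+"0.npz"); im,d=L["im"],L["d"]; C=cam(n)
    P,px=cloud(C,d,np.ones(d.shape,bool)); c=im[px[:,1],px[:,0]].astype(int)
    w=(px[:,0]>=u0)&(px[:,0]<u1)&(px[:,1]>=v0)&(px[:,1]<v1)&(P[:,2]>70)&(P[:,2]<140)&(P[:,0]<680)
    k=w&(c.min(1)>th); e=px[k]; m=(e.min(0)+e.max(0))/2; print(n,k.sum(),e.min(0),e.max(0),"P mean",P[k].mean(0).round(1),P[k].min(0).round(),P[k].max(0).round())
    p,dd=ray(C,[m]); rays.append((p,dd[0]/np.linalg.norm(dd[0])))
    t=(P[:,2]>115)&(P[:,2]<135)&(P[:,0]>660)&(P[:,0]<725)&(P[:,1]>-260)&(P[:,1]<-170); z=P[t][:,2]; print("  top z",np.percentile(z,[50,75,90,97]).round(1))
    hh,ee=np.histogram(z,20); print(hh,ee[hh.argmax()])
    tt=t&(abs(P[:,2]-np.percentile(z,75))<3); r=cv2.minAreaRect(P[tt][:,:2].astype(np.float32)); print("  toprect",r)
    q=(P[:,2]>140)&(P[:,2]<164)&(abs(P[:,0]-737)<20)&(abs(P[:,1]+234)<20); print("  post",q.sum(),(P[q].min(0)/2+P[q].max(0)/2).round(1),P[q].max(0).round(1))
A=sum(np.eye(3)-np.outer(d,d) for p,d in rays); b=sum((np.eye(3)-np.outer(d,d))@p for p,d in rays); X=np.linalg.solve(A,b)
print("lens",X.round(1),[np.linalg.norm((np.eye(3)-np.outer(d,d))@(X-p)).round(1) for p,d in rays]); v=X-np.array([599,-189.2,0]); print(np.hypot(*v[:2]),np.rad2deg(np.arctan2(v[1],v[0])))
# held pipette
for n in ["scene","side"]:
    im,d=read_camera(n); C=cam(n); np.savez(n+"3.npz",im=im,d=d); P,px=cloud(C,d,np.ones(d.shape,bool)); c=im[px[:,1],px[:,0]].astype(int)
    k=(abs(P[:,0]-483)<45)&(abs(P[:,1]-253)<45)&(P[:,2]>40)&(P[:,2]<300); k&=(c[:,2]-c[:,0]>30)
    for z in range(100,330,20):
        q=P[k&(P[:,2]>z)&(P[:,2]<z+20)]
        if len(q)>2: print(n,z,len(q),np.median(q,0).round(1))
E
python3 k.py
```

```text
scene 54 [360 232] [372 243] P mean [ 655.7 -211.2  105.4] [ 648. -227.   83.] [ 675. -189.  123.]
  top z [123.4 125.  126.  126.9]
[ 3  6  3  6  6  4  9  4  2  4 12 13 11 15 17 20  8  8  4  2] 124.92557952297295
  toprect ((692.4430541992188, -220.26034545898438), (44.14067840576172, 66.8944091796875), 78.99518585205078)
  post 31 [ 736.4 -230.6  152.2] [ 743.6 -222.2  163.4]
side 28 [353 259] [356 271] P mean [ 656.3 -211.8  120.7] [ 651. -225.  112.] [ 665. -194.  127.]
  top z [126.3 127.7 128.9 129.5]
[12  7  9 10 11  8  6 21 13 12 19 13 28 33 48 62 42 38 10  2] 127.08923314041667
  toprect ((692.5860595703125, -218.2345733642578), (44.22793197631836, 69.14839935302734), 71.63288879394531)
  post 48 [ 738.1 -233.8  151.8] [ 744.1 -229.   163.2]
lens [ 657.8 -208.3  107.6] [np.float64(5.5), np.float64(5.5)]
61.85063627632219 -17.99646070810129
scene 120 15 [482.5 249.8 132.3]
scene 140 19 [482.2 248.  150.4]
scene 160 22 [478.8 247.4 170.5]
scene 180 22 [477.1 248.3 191.9]
scene 200 37 [475.9 245.4 209.1]
scene 220 28 [472.9 249.4 230.8]
scene 240 32 [472.4 248.1 250.6]
scene 260 31 [470.8 252.3 270.1]
scene 280 23 [470.5 255.1 288.1]
side 120 18 [487.6 248.9 130.7]
side 140 22 [484.8 247.3 149.2]
side 160 22 [484.9 244.4 171.1]
side 180 18 [483.3 243.4 192. ]
side 200 39 [480.7 243.2 210.2]
side 220 14 [475.3 245.1 232.5]
side 240 20 [476.5 242.2 247.6]
side 260 8 [504.  249.5 278.1]
```

```bash
python3 -c "
from h import *
print(plane(cam('side'),[[252,361]],8),plane(cam('side'),[[318,375]],8))
rel([480,-60,545],162.4); rel([480,100,545],162.4)"
```

```text
[[ 383.58416379 -335.54382405    8.        ]] [[ 513.00967357 -400.53289895    8.        ]]
t 6.15 pos [483.6 253.2 446.1] rot [1.7999e+02 2.0000e-02 1.7157e+02] F [0.2 0.4 0.3] grip 29.999965087190503 0.22782323161603044
shift [-0.282 -2.069 -0.66 ] turn [0.     0.0001 0.0255]
t 6.15 pos [483.6 253.2 446.1] rot [1.7999e+02 2.0000e-02 1.7157e+02] F [0.2 0.4 0.3] grip 29.999965087190503 0.22782323161603044
shift [-0.126 -1.014 -0.66 ] turn [0.     0.0001 0.0255]
```

>>> arm_command([
  [[0,0,-0.1,0,0,0,-1],[0,0,-0.25,0,0,0,-1],[0,-0.04,-0.4,0,0,0,-1],[-0.02,-0.12,-0.52,0,0,0,-1],[-0.03,-0.24,-0.62,0,0,0,-1],[-0.05,-0.4,-0.66,0,0,0,-1],[-0.07,-0.57,-0.66,0,0,0,-1],[-0.09,-0.74,-0.66,0,0,0,-1],[-0.11,-0.9,-0.66,0,0,0,-1],[-0.12,-1,-0.66,0,0,0,-1]],
])

```text
t: 6.98
eef_pos: [479.6, 100.1, 545.0]
tcp_rot: [-3.141, 0.0, 2.993]
ft_force: [0.3, -0.5, -0.4]
opening: 0.229
grip_force: 30.0
```

>>> arm_command([
  [[-0.02,-0.12,0,0,0,0.002,-1],[-0.04,-0.27,0,0,0,0.005,-1],[-0.07,-0.42,0,0,0,0.01,-1],[-0.09,-0.57,0,0,0,0.014,-1],[-0.11,-0.72,0,0,0,0.018,-1],[-0.13,-0.84,0,0,0,0.022,-1],[-0.15,-0.94,0,0,0,0.025,-1],[-0.16,-1,0,0,0,0.0255,-1],[-0.16,-1,0,0,0,0.0255,-1]],
])

```text
t: 7.73
eef_pos: [481.3, -51.3, 544.8]
tcp_rot: [-3.141, -0.0, 2.832]
ft_force: [1.1, -0.8, -1.3]
opening: 0.229
grip_force: 30.0
```

```bash
python3 -c "
from h import *
rel([597.7,-189.2,545],162.4)"
```

```text
t 7.73 pos [481.3 -51.3 544.8] rot [-1.7999e+02 -1.0000e-02  1.6229e+02] F [ 1.1 -0.8 -1.3] grip 29.999677009909647 0.2290575963754304
shift [-1.019 -0.64  -0.002] turn [-0.     -0.     -0.0003]
```

>>> arm_command([
  [[-0.08,-0.05,0,0,0,0,-1],[-0.2,-0.13,0,0,0,0,-1],[-0.35,-0.22,0,0,0,0,-1],[-0.5,-0.32,0,0,0,0,-1],[-0.65,-0.42,0,0,0,0,-1],[-0.8,-0.51,0,0,0,0,-1],[-0.91,-0.58,0,0,0,0,-1],[-0.98,-0.62,0,0,0,0,-1],[-1,-0.64,0,0,0,0,-1],[-1,-0.64,0,0,0,0,-1]],
])

```text
t: 8.57
eef_pos: [595.6, -187.1, 544.2]
tcp_rot: [3.141, -0.001, 2.834]
ft_force: [-0.1, -0.1, -0.6]
opening: 0.225
grip_force: 30.0
```

```bash
cat > m.py <<'E'
from h import *
rel([597.7,-189.2,484.5],162.4); s=state()
for n in ["wrist","scene","side"]:
    im,d=read_camera(n); np.savez(n+"4.npz",im=im,d=d)
    if n=="wrist": W=im
    C=cam(n,s); print(n,"tip exp px",proj(C,[[599,-189,164]])[0].round(1),"axis z250",proj(C,[[599,-189,250]])[0].round(1),"mark",proj(C,[[599,-189,8]])[0].round(1))
im=np.load("scene4.npz")["im"]; a=cv2.resize(im[170:290,310:410],None,fx=4,fy=4,interpolation=cv2.INTER_CUBIC)
im=np.load("side4.npz")["im"]; b=cv2.resize(im[200:320,290:390],None,fx=4,fy=4,interpolation=cv2.INTER_CUBIC)
cv2.imwrite("pics/fix4.png",np.hstack([a,b])[:,:,::-1]); cv2.imwrite("pics/wrist4.png",W[:,:,::-1])
E
python3 m.py
```

```text
t 8.57 pos [ 595.6 -187.1  544.2] rot [ 1.7999e+02 -5.0000e-02  1.6240e+02] F [-0.1 -0.1 -0.6] grip 29.99976187842549 0.22506028131743452
shift [-0.018 -0.009  0.398] turn [ 0.     -0.0001 -0.    ]
wrist tip exp px [276.9 188.9] axis z250 [276.3 214.6] mark [277.4 163.1]
scene tip exp px [352.6 226.5] axis z250 [354.5 200.5] mark [349.3 269.5]
side tip exp px [330.7 248.3] axis z250 [334.4 219.4] mark [324.7 293.4]
```

View pics/fix4.png

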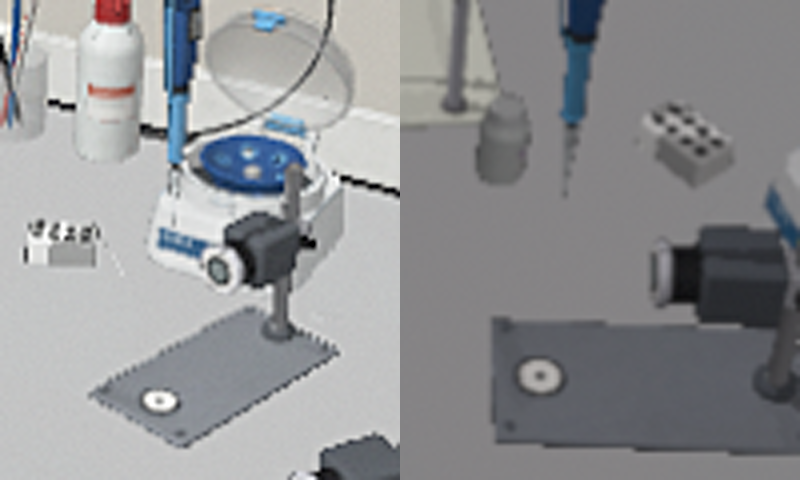

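View pics/wrist4.png

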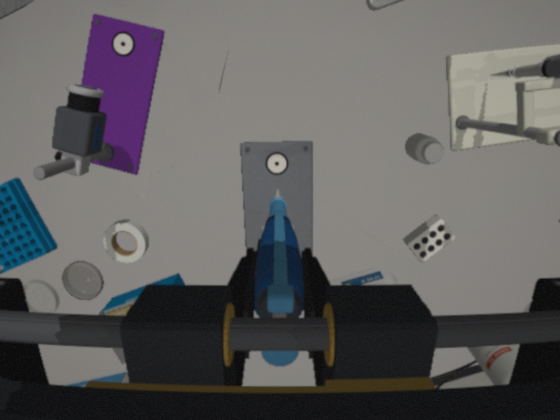

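Wrist view: mark at (277,163), tip at (278,190), base edges vertical in the picture, so the yaw is right to about 1°. Fixed views: tip at about scene (353.5,225.5) and side (331.3,248.8). Next I'll triangulate the tip and refine the mark and lens height.

```bash
cat > q.py <<'E'
from h import *
s=state(); C=cam("wrist",s); L=np.load("wrist4.npz"); im,d=L["im"],L["d"]
P,px=cloud(C,d,np.ones(d.shape,bool)); c=im[px[:,1],px[:,0]].astype(int)
# mark (white ring) & base plate
w=(np.hypot(px[:,0]-277,px[:,1]-163)<14)&(c.min(1)>150); e=px[w]; (m,r)=cv2.minEnclosingCircle(e.astype(np.float32)); print("mark",w.sum(),m,r,plane(C,[m],8).round(1),np.median(P[w],0).round(1))
g=(px[:,0]>225)&(px[:,0]<330)&(px[:,1]>130)&(px[:,1]<240)&(P[:,2]<20)&(c.max(1)<125)&(np.ptp(c,axis=1)<30)
for nm,f in (("left",np.min),("right",np.max)):
    q=np.array([[f(px[g&(px[:,1]==v)][:,0]),v] for v in range(150,235,3)],float); X=plane(C,q,8)[:,:2].astype(np.float32)
    l=cv2.fitLine(X,cv2.DIST_HUBER,0,.01,.01).ravel(); print(nm,"edge yaw",np.rad2deg(np.arctan(l[1]/l[0])).round(2),l[2:].round(1))
h=(P[:,2]>100)&(P[:,2]<135)&(np.abs(P[:,0]-690)<60)&(np.abs(P[:,1]+220)<40); print("head pts",h.sum(),P[h].mean(0).round(1) if h.any() else "")
t=(np.abs(px[:,0]-278)<10)&(px[:,1]>175)&(px[:,1]<225)&(P[:,2]>120)&(P[:,2]<260)
for v in range(183,215,3):
    k=t&(px[:,1]==v)
    if k.any(): print(v,px[k][:,0].min(),px[k][:,0].max(),np.median(P[k],0).round(1))
print("scene/side rows")
for n,x0,x1,v0,v1 in (("scene",345,365,200,235),("side",322,342,225,256)):
    A=np.load(n+"0.npz")["im"].astype(int); B=np.load(n+"4.npz")["im"].astype(int); D=np.abs(A-B).sum(2)
    for v in range(v0,v1,2):
        r=D[v,x0:x1]; k=r>45
        if k.any(): print(n,v,"c",round(float((np.arange(x0,x1)*r*k).sum()/(r*k).sum()),1),k.sum(),r.max())
E
python3 q.py
```

```text
mark 201 (276.5, 163.5) 8.631438255310059 [[ 598.8 -189.4    8. ]] [ 598.1 -188.9   10.8]
left edge yaw -15.85 [ 626.3 -248.8]
right edge yaw -16.17 [ 651.1 -153.3]
head pts 27 [ 655.6 -210.4  108.8]
192 276 278 [ 597.7 -187.4  182.1]
195 275 280 [ 596.3 -186.5  198.7]
198 273 281 [ 592.6 -185.5  225.3]
201 271 284 [ 593.3 -185.3  228.9]
204 270 285 [ 593.6 -185.2  239.8]
207 269 286 [ 593.4 -185.1  248.6]
210 270 285 [ 593.8 -185.1  256.3]
213 270 286 [ 596.4 -180.5  259. ]
scene/side rows
scene 200 c 354.6 20 216
scene 202 c 355.9 10 175
scene 204 c 354.7 17 299
scene 206 c 352.5 16 125
scene 208 c 351.8 15 115
scene 210 c 352.9 17 127
scene 212 c 351.7 13 161
scene 214 c 352.1 14 96
scene 216 c 353.4 16 176
scene 218 c 354.7 19 175
scene 220 c 354.7 20 102
scene 222 c 354.7 19 97
scene 224 c 354.2 19 100
scene 226 c 354.3 20 106
scene 228 c 354.7 19 106
scene 230 c 354.2 17 101
scene 232 c 354.0 18 101
scene 234 c 353.6 19 103
side 225 c 333.5 6 157
side 227 c 333.3 7 167
side 229 c 333.0 5 121
side 231 c 331.8 5 200
side 233 c 332.5 2 75
side 235 c 332.6 4 105
side 237 c 332.0 1 51
side 239 c 332.5 2 60
side 243 c 331.0 1 61
```

```bash
cat > r.py <<'E'
from h import *
from scipy.optimize import least_squares
s=state()
obs={"wrist":(277.2,189.8),"scene":(353.5,225.5),"side":(331.3,248.8)}
Cs={n:cam(n,s) for n in obs}
for n in obs: print(n,plane(Cs[n],[obs[n]],163).round(1))
f=lambda X,k: np.concatenate([(proj(Cs[n],X)[0]-obs[n]) for n in k])
for k in (list(obs),["scene","side"],["wrist","side"]):
    r=least_squares(f,[599,-189,163],args=(k,)); print(k,r.x.round(1),r.fun.round(2))
# lens head from scene/side pts after this, using ring rows: ring extents projected for centre heights
for z in (100,103,106):
    Lc=np.array([598.8,-189.3,0])+58*np.array([np.cos(np.deg2rad(-16)),np.sin(np.deg2rad(-16)),0])+[0,0,z]
    a=np.linspace(0,2*np.pi,40)[:,None]; yv=np.array([np.sin(np.deg2rad(16)),np.cos(np.deg2rad(16)),0])
    ring=Lc+17*(np.cos(a)*yv+np.sin(a)*np.array([0,0,1]))
    for n in ("scene","side"):
        p=proj(Cs[n],ring); print(z,n,"ring px",p.min(0).round(1),p.max(0).round(1))
for n in ("scene","side"):
    im=np.load(n+"4.npz")["im"]; x0,y0,x1,y1=(355,226,376,250) if n=="scene" else (348,254,364,284)
    m=(im[y0:y1,x0:x1].min(2)>(150 if n=="scene" else 95)).astype(np.uint8)
    print(n,"cols from",x0); print("\n".join(f"{y0+i} "+"".join(".#"[v] for v in r) for i,r in enumerate(m)))
E
python3 r.py
```

```text
wrist [[ 599.8 -188.1  163. ]]
scene [[ 607.4 -188.   163. ]]
side [[ 600.3 -190.   163. ]]
['wrist', 'scene', 'side'] [ 600.1 -188.4  163.5] [-0.29  0.46 -0.91  0.91 -0.31 -0.59]
['scene', 'side'] [ 599.1 -192.5  166.8] [ 0.25  0.44 -0.   -0.39]
['wrist', 'side'] [ 600.4 -188.2  161.2] [ 0.01  0.14 -0.31  0.06]
100 scene ring px [359.5 233.2] [367.8 243.3]
100 side ring px [351.2 261.7] [353.5 276.1]
103 scene ring px [359.5 232.3] [367.9 242.5]
103 side ring px [351.4 260.8] [353.7 275.2]
106 scene ring px [359.6 231.5] [368.  241.7]
106 side ring px [351.5 259.9] [353.8 274.3]
scene cols from 355
226 ############.........
227 ###########..........
228 ###########..........
229 ...########..........
230 .......####..........
231 .........##..........
232 ......#######........
233 #.....########.......
234 ####.###..####.......
235 #######....####......
236 #####.#.....###......
237 #######.....###......
238 #######......##......
239 ########.....##......
240 #########...###......
241 #################....
242 ##################.##
243 #####################
244 #####################
245 #####################
246 #####################
247 ################...##
248 ##############.......
249 ############.........
side cols from 348
254 ################
255 ################
256 ################
257 ################
258 ################
259 ################
260 ################
261 ##########......
262 #########.......
263 #####.####......
264 #####.####......
265 #####.####......
266 #####.####......
267 #####.####......
268 #####.####......
269 #####.####......
270 #####.###.......
271 #####.###.......
272 #####.###.......
273 #########.......
274 ########........
275 ######..........
276 ######...######.
277 ################
278 ################
279 ################
280 ################
281 ###########.....
282 ................
283 ................
```

The mark is at (598.8, -189.3), base yaw -16.0°, and lens height about 103.3 (both views and the head top agree). The tip is at about (600, -188.7, 163.3). I'll turn 1.6°, shift slightly, and go down 60 mm.

```bash
python3 -c "
from h import *
rel([594.3,-187.5,484.3],164.0)"
```

```text
t 8.72 pos [ 594.6 -185.9  545.2] rot [1.7999e+02 1.0000e-02 1.6243e+02] F [-0.6  0.4 -0.8] grip 29.999906305602053 0.22985028975667926
shift [-0.001 -0.011  0.406] turn [ 0.      0.     -0.0044]
```

>>> arm_command([
  [[0.007,-0.005,0.03,0,0,-0.002,-1],[0.007,-0.005,0.08,0,0,-0.0044,-1],[0.007,-0.005,0.14,0,0,-0.0044,-1],[0.007,-0.005,0.2,0,0,-0.0044,-1],[0.007,-0.005,0.26,0,0,-0.0044,-1],[0.007,-0.005,0.32,0,0,-0.0044,-1],[0.007,-0.005,0.36,0,0,-0.0044,-1],[0.007,-0.005,0.39,0,0,-0.0044,-1],[0.007,-0.005,0.4,0,0,-0.0044,-1],[0.007,-0.005,0.4,0,0,-0.0044,-1]],
])

```text
t: 9.55
eef_pos: [593.7, -187.1, 484.6]
tcp_rot: [3.141, -0.0, 2.862]
ft_force: [0.5, -0.2, -0.5]
opening: 0.234
grip_force: 30.0
```

>>> arm_command([
  [[0,0,0,0,0,0,-1],[0,0,0,0,0,0,-1],[0,0,0,0,0,0,-1],[0,0,0,0,0,0,-1],[0,0,0,0,0,0,-1],[0,0,0,0,0,0,-1]],
])

```text
t: 10.05
eef_pos: [593.6, -187.0, 485.1]
tcp_rot: [3.142, 0.0, 2.862]
ft_force: [0.0, 0.2, 0.1]
opening: 0.229
grip_force: 30.0
```

```bash
cat > u.py <<'E'
from h import *
ps=[];rs=[]
ims={}
for n in ["wrist","side","scene"]:
    s=state(); ps.append(s["eef_pos"]); rs.append(s["tcp_rot"]%(2*np.pi)); ims[n],d=read_camera(n); np.savez(n+"5.npz",im=ims[n],d=d)
    if n=="wrist": s0=s
for i in range(6): read_camera("side"); s=state(); ps.append(s["eef_pos"]); rs.append(s["tcp_rot"]%(2*np.pi))
ps=np.array(ps); m=ps.mean(0); print("pose",m.round(2),ps.std(0).round(2),np.rad2deg(np.mean(rs,0)).round(2)); np.savez("pose5.npz",p=m,r=np.mean(rs,0))
def crop(n,u,v,w,f): return cv2.resize(ims[n][v:v+w,u:u+w],None,fx=f,fy=f,interpolation=cv2.INTER_CUBIC)
cv2.imwrite("pics/fin.png",np.hstack([crop("wrist",240,140,75,5)[:300,:],crop("scene",325,220,50,6)[:300],])[:,:,::-1]); 
o=np.zeros((600,760,3),np.uint8); o[:375,:375]=crop("wrist",240,140,75,5); o[:350,385:735]=crop("scene",325,220,50,7); o[380:600,:350]=crop("side",305,250,50,7)[:220]
o[360:600,385:735]=cv2.resize(ims["side"][190:250,300:380],(350,240),interpolation=cv2.INTER_CUBIC)
cv2.imwrite("pics/fin.png",o[:,:,::-1]); rel([594,-187.5,484.3],164.0)
E
python3 u.py
```

```text
pose [ 593.62 -187.04  484.99] [0.02 0.01 0.05] [180.    40.   163.97]
t 10.5 pos [ 593.6 -187.   485. ] rot [180.     0.   163.97] F [0.2 1.  0.1] grip 29.999987459450494 0.2284432146309669
shift [-0.003 -0.002  0.004] turn [ 0.      0.     -0.0001]
```

View pics/fin.png

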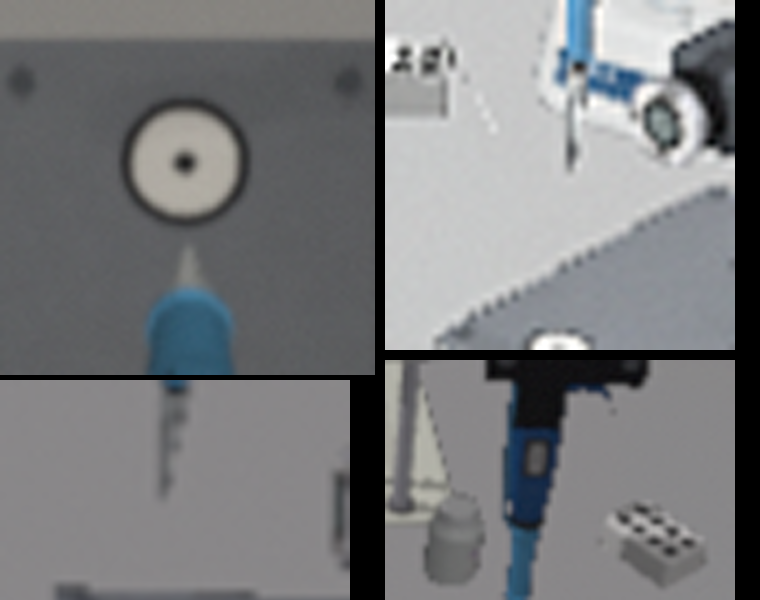

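```bash
cat > v.py <<'E'
from h import *
from scipy.optimize import least_squares
s=state()
obs={"wrist":(277.0,188.9),"scene":(351.0,243.7),"side":(327.9,266.2)}
Cs={n:cam(n,s) for n in obs}
print("mark wrist",plane(Cs["wrist"],[(276.6,172.0)],8).round(1))
for n in obs: print(n,plane(Cs[n],[obs[n]],104).round(1), "exp px of view pt",proj(Cs[n],[598.8,-189.3,103.3])[0].round(1))
f=lambda X,k: np.concatenate([(proj(Cs[n],X)[0]-obs[n]) for n in k])
for k in (list(obs),["scene","side"],["wrist","side"],["wrist","scene"]):
    r=least_squares(f,[599,-189,103],args=(k,)); print(k,r.x.round(1),r.fun.round(2))
# verticality: fixed-view shaft/handle centre lines from colour rows
for n in ("scene","side"):
    im=np.load(n+"5.npz")["im"].astype(int); C=Cs[n]
    for z in (145,165,185,205,225,245):
        u,v=proj(C,[598.8,-189.3,z])[0]; v=int(round(v)); x0=int(u)-14; r=im[v,x0:x0+28]; k=np.nonzero((r[:,2]-r[:,0]>35))[0]+x0
        print(n,z,"exp",round(u,1),"blue",(k.min(),k.max()) if len(k) else "")
E
python3 v.py
```

```text
mark wrist [[ 598.5 -190.2    8. ]]
wrist [[ 597.6 -189.   104. ]] exp px of view pt [277.  189.9]
scene [[ 598.  -188.4  104. ]] exp px of view pt [351.4 243.9]
side [[ 598.7 -187.4  104. ]] exp px of view pt [328.2 267. ]
['wrist', 'scene', 'side'] [ 597.5 -188.9  105.1] [ 0.05  0.06  0.1  -0.18 -0.26  0.2 ]
['scene', 'side'] [ 598.6 -187.8  104. ] [-0.08 -0.14 -0.    0.13]
['wrist', 'side'] [ 597.4 -188.9  105.6] [ 0.01  0.11 -0.27  0.05]
['wrist', 'scene'] [ 597.5 -188.9  104.5] [ 0.02 -0.02  0.1  -0.01]
scene 145 exp 352.3 blue (np.int64(354), np.int64(360))
scene 165 exp 352.7 blue (np.int64(351), np.int64(353))
scene 185 exp 353.1 blue (np.int64(351), np.int64(354))
scene 205 exp 353.6 blue (np.int64(351), np.int64(366))
scene 225 exp 354.0 blue (np.int64(350), np.int64(367))
scene 245 exp 354.5 blue (np.int64(350), np.int64(356))
side 145 exp 329.8 blue 
side 165 exp 330.7 blue (np.int64(328), np.int64(332))
side 185 exp 331.5 blue (np.int64(328), np.int64(332))
side 205 exp 332.4 blue (np.int64(329), np.int64(333))
side 225 exp 333.3 blue (np.int64(330), np.int64(334))
side 245 exp 334.2 blue (np.int64(328), np.int64(336))
```

Final view: tip at wrist (277,189) over the mark's axis, scene (351.0,243.7), side (327.9,266.2); hook at the camera side. The tip is within about 1.3 mm, with a slight 0.8° lean (tip towards the camera), so I'll trim both.

>>> arm_command([
  [[-0.01,0,0.001,0,0.0005,0,-1],[-0.02,-0.001,0.002,0,0.001,0,-1],[-0.03,-0.001,0.003,0,0.0016,0,-1],[-0.038,-0.001,0.004,0,0.002,0,-1],[-0.043,-0.001,0.004,0,0.0022,0,-1],[-0.043,-0.001,0.004,0,0.0022,0,-1],[-0.043,-0.001,0.004,0,0.0022,0,-1],[-0.043,-0.001,0.004,0,0.0022,0,-1],[-0.043,-0.001,0.004,0,0.0022,0,-1],[-0.043,-0.001,0.004,0,0.0022,0,-1]],
])

```text
t: 11.33
eef_pos: [599.7, -189.0, 484.4]
tcp_rot: [3.142, -0.014, 2.862]
ft_force: [0.3, -0.1, -0.5]
opening: 0.228
grip_force: 30.0
```

```bash
cat > w.py <<'E'
from h import *
s=state(); rel([0,0,0],164)
for n in ("wrist","side","scene"):
    im,d=read_camera(n); C=cam(n,s); B=np.load(n+"5.npz")["im"]
    np.savez(n+"6.npz",im=im); 
    # sub-pixel shift of the tip patch since the last measurement
    u,v={"wrist":(277,200),"scene":(351,240),"side":(328,262)}[n]
    t=B[v-10:v+9,u-6:u+7]; r=cv2.matchTemplate(im[v-16:v+15,u-12:u+13],t,cv2.TM_SQDIFF_NORMED); _,_,l,_=cv2.minMaxLoc(r); print(n,"shift",np.array(l)-6,"exp view px",proj(C,[598.8,-189.3,103.3])[0].round(1))
    if n!="wrist":
        for z in (165,185,205,225,245):
            a,b=proj(C,[598.8,-189.3,z])[0]; b=int(round(b)); x0=int(a)-8; q=im[b,x0:x0+16].astype(int); k=np.nonzero(q[:,2]-q[:,0]>35)[0]+x0; print(z,a.round(1),k.min(),k.max())
im=np.load("wrist6.npz")["im"]; g=im.min(2).astype(int)
for v in range(184,198): print(v,g[v,270:286])
E
python3 w.py
```

```text
t 11.33 pos [ 599.7 -189.   484.4] rot [179.99  -0.79 163.97] F [ 0.3 -0.1 -0.5] grip 29.99997615959728 0.22839489324226453
shift [4.146 0.106 3.287] turn [ 0.     -0.0022 -0.0001]
wrist shift [0 0] exp view px [277.1 188.9]
side shift [1 0] exp view px [328.2 267. ]
165 330.7 328 332
185 331.5 329 333
205 332.4 330 334
225 333.3 329 336
245 334.2 329 338
scene shift [0 0] exp view px [351.4 243.9]
165 352.7 351 354
185 353.1 352 354
205 353.6 352 355
225 354.0 351 361
245 354.5 351 357
184 [83 74 65 60 53 57 62 61 57 58 56 57 69 78 88 94]
185 [91 87 84 80 73 69 68 69 70 73 73 80 85 90 91 93]
186 [95 92 93 90 90 87 88 89 88 88 91 89 93 93 94 93]
187 [93 95 94 93 92 93 93 93 95 95 92 93 92 92 94 93]
188 [95 95 94 94 94 94 94 99 98 93 93 93 91 92 93 93]
189 [ 96  94  96  94  95  93 102 109 107  94  92  93  94  93  94  95]
190 [ 95  94  94  93  93  95 106 119 113  97  92  91  93  93  93  94]
191 [ 94  93  95  93  92  97 110 125 114 101  94  93  92  93  91  94]
192 [ 96  91  91  91  94  98 114 125 120 110  96  92  93  94  93  93]
193 [ 92  93  94  94  92 101 119 127 121 113  98  92  93  93  93  93]
194 [ 93  94  94  94  95 105 122 129 124 111  99  95  93  94  94  93]
195 [ 96  94  92  95  96 109 123 127 123 115 106  97  94  94  94  93]
196 [ 96  95  94  94 100 110 119 125 122 117 109  99  95  92  94  95]
197 [ 95  93  93  96  95 101 103 105 104 104 100 100  95  94  93  93]
```

```bash
python3 -c "
from h import *
s=state(); print(np.abs(s['qvel']).max()); print(job_done())"
```

```text
0.0015705861565318054
the job is handed in; nothing more can be done
None
```

The job is handed in at about 11.5 s: the blue pipette is held upright at the view point, at rest, with its hook towards the camera; by the pictures its tip is within about 1–2 mm of the target, and I touched nothing else.

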